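# Tug test of a snap cap

### The job

Lift the loose grey lid off the sloping well of the blue pull tester by its black knob and lay it flat, knob up, on the bare table top. Then grip the orange snap cap in the well and tug it straight out along its axis with about 12 newtons, so that the pointer stands in the green band and never reaches the red, keep that pull for a second, and ease the cap fully home again before you let go. Leave everything else where it stands.

Things in the scene. Friction and masses are not known exactly. Their poses are not given: they have to be found in the camera images.
- tester: Blue and grey bench pull tester, fixed, placed differently each run. Origin on the table top, z up, x from its front (robot side) to its back. Foot: x -65 to +101 mm, y +-65 mm. Its sloping well leans 35 degrees to the front: the well's axis, along which lid and cap come out, is (-0.574, 0, 0.819) in this frame.
- well_mouth (a point): Centre of the well's square mouth, 100 mm above the tester's origin; axes as the tester's (not tilted). Mouth 100 x 100 mm inside, 116 mm outside, walls 8 mm, depth 62 mm. A ledge below and lips at both sides, standing 7 mm above the rim, keep the lid from sliding off.
- head (a point): Centre of the underside of the display head that overhangs the well: x +10 to +98 mm, y +-52 mm, z 217 to 287 mm in the tester's frame, on a column at x +76 to +96 mm. It leaves room for a gripper in line with the well's leaning axis, but not for an upright one.
- lid: Loose grey square lid, 112 x 112 x 7 mm, about 0.14 kg, with a black round knob, 22 mm in diameter and 36 mm tall, in the middle of its top. Origin: centre of its underside; z along the knob. At first it lies on the sloping mouth, z along the well's axis.
- lid_knob (a point): Point on the knob's axis to grip at: 22 mm above the lid's top face, 29 mm above its underside, 14 mm below the knob's top. Axes as the lid.
- free_table (a point): A bare place on the table fit for the lid, at the right of the brown folding jig and in front of the grey drawer box: always free within 60 mm of this point in x and 75 mm in y.
- cap_grip (a point): Centre of the ribbed orange snap cap, 26 mm in diameter, 30 mm long, in the middle of the well; z is the well's axis, along which it is tugged. At rest the cap's top is 4 mm and this point about 18 mm below the mouth, under the lid. Below the cap: a neck 20 mm thick and 17 mm long, then a 40 mm collar on the floor.
- cap (a joint): Travel of cap and clamp out along the well's axis, in m: 0 home, 0.030 stop. A spring holds it home: pull in N is about 1.2 + 800 x travel. A black pointer bar behind the cap moves up the white plate on the well's back wall: green from 0.0105 to 0.0165 m (9.6 to 14.4 N), red from 0.020 m (17 N). Let go when out, it flies back.
- pack_a: Bystander: red and white carton 60 x 88 x 28 mm, lying in front of the tester. Origin: centre of its underside.
- stamp: Bystander: standing hand stamp with a wooden grip, 27 x 44 x 82 mm, beside the drawer box. Origin: centre of its underside.
- pack_b: Bystander: red and white carton 60 x 88 x 28 mm, between drawer box and sealer. Origin: centre of its underside.
- glue_stick: Bystander: standing yellow and white glue stick, 28 mm in diameter, 99 mm tall, at the right. Origin: centre of its underside.

How it is judged:
On the way, in this order (a step that is already met when the one before it is completed fails the run):
1. the lid lies flat on the table top, knob up, let go (height (world z) of lid below 0.005 m and angle between lid's own z axis and vertical below 0.06 rad and contact force between the fingers and lid below 0.2 N and linear speed of lid below 0.02 m/s), for 0.2 s.
2. the cap is tugged into the green band and held there for half a second (value of joint cap between 0.0105 and 0.0165 m), for 0.5 s.
3. the cap is home again (value of joint cap below 0.0015 m), for 0.2 s.
At the end, for the whole second after the job is handed in: The lid lies flat on the table top, knob up and at rest (underside within 5 mm of the table, tilt under 0.06 rad); the cap has been held in the green band (9.6 to 14.4 N) for at least half a second and is back home within 1.5 mm (height (world z) of lid below 0.005 m and angle between lid's own z axis and vertical below 0.06 rad and linear speed of lid below 0.02 m/s and value of joint cap below 0.0015 m); the robot touches nothing.
It fails at once if the pull reaches the red (travel of 20 mm) (value of joint cap above 0.02 m).
It fails at once if the cap is let fly back instead of eased (over 0.35 m/s) (velocity of joint cap below -0.35 m/s).
It fails at once if a bystander is moved by more than 15 mm (distance of any of pack_a, stamp, pack_b, glue_stick from where it was at the start of the episode above 0.015 m).
It also fails if it takes over 64 s, if anything falls off the work surface, if the arm or the gripper's body presses on something with over 40 N, if the wrist force passes 120 N, or if a joint passes its speed limit or range.

### The arm

A 6-joint arm with a two-finger parallel gripper is mounted at the origin on the work surface; the furniture and walls round the work are solid. World frame = base frame: x ahead of the robot, y to its left, z up, the work surface at z = 0. Lengths are in m, angles in rad, forces in N, time in s.
With the tool pointing down it reaches from about 0.25 to 0.725 m from the base axis. Payload 4 kg.
Tool frame: the origin (TCP) lies at the very end of the fingers, on their centre line; the grasp point (between the pads) lies bot.grasp_offset behind it (bot.grasp_offset is the distance from the TCP to the grasp point, in m); z points along the fingers, y is the direction in which the jaws open and shut (so a half turn about z gives the same grasp; the last joint's range is limited). The gripper opens to 85 mm and grips with 20 to 120 N. Pads are 22 mm wide; open, the fingers measure 114 mm over their backs; the gripper's body (76 mm by 85 mm) begins 54 mm behind the grasp point. The pads swing forward as they close: fully open they stand 13 mm farther back than shut.
Start: joints at [1.11, 0.241, 0.005, 1.335, 0, 1.571], TCP at [0.222, 0.448, 0.231] pointing down, gripper open.
Joint ranges: [-2.72, 2.72], [-1.05, 1.87], [-1.09, 1.28], [-1.99, 2.15], [-1.42, 1.44], [-3.14, 3.14]. Speed limits (rad/s): [2.79, 2.79, 3.14, 3.14, 3.14, 3.14].

### API

Orientations are given as a unit quaternion [x, y, z, w].
In Python, from workcell import bot gives the robot as it stands. The module is installed in compiled form; this text tells all that it offers.
- The arm moves only by the shell command python3 -m jog 'ROWS' [OPENING]. ROWS is JSON, a list that holds one entry, the list of rows, each a list of 6 numbers: the shift along the tool's x, y, z in m, then the turn, a rotation vector about the tool's x, y, z in degrees. In form: [[[dx, dy, dz, wx, wy, wz], ...]]. A call has 1 to 12 rows; each row shifts and turns the pose as measured when the row begins, along the tool's axes as they then stand; what a row does not reach is not made up. A row lasts 1/8 s, in which the tool goes at most 62.5 mm and 10.7 degrees, less where a joint would pass 70% of its speed; a pose out of reach is approached as far as the arm can. A call is refused whole if a number of a shift passes 0.0625 or a number of a turn 10.7, either way. A call with a gripper value outside its range is refused whole. OPENING is the finger opening in m, from 0 to 0.0854, set as the call begins (- or left out, the last holds). The fingers move at their own pace and stop on an object; the grip force is fixed at half the most. Time passes only in rows, so rows that do not move let the fingers close. It gives the time, the measured TCP pose, the force and the opening at its end, in the units of the state.
- bot.get_obs(): the state, without advancing time (a new reading comes with each control period).
- bot.camera(name): name is "scene" or "top" or "wrist"; returns a dict with "pixels" (384x512x3 uint8, red, green, blue), "fx", "fy", "cx", "cy" (pixels), "rvec" (rotation vector, rad) and "tvec" (3), from world to camera coordinates, as OpenCV has them. Camera axes: x right, y down, z forward; pixel columns grow to the right and rows downward; lengths in m; the calibration is good to about 2 mm. A picture is of the moment at which its call begins. There is no depth.
- bot.job_done(): hands the job in, once; it reports no verdict.
The state is a dict: "clock": time; "joint_pos": joint angles; "joint_vel": joint speeds; "tau": joint torques, N m; "eef_pos": TCP position; "tool_rot": TCP orientation; "ft_force": force on the tool from outside, world axes, zero at the start; "ft_torque": the same for the moment, N m; "grip_width": finger opening in m.
Only numpy, scipy, OpenCV 4.12 (cv2) and the standard library are available. Lean on these libraries where they do the work, as an engineer would, in place of code of your own. Each camera call takes 0.05 s, during which the arm holds its last target. There are 200 camera calls.

## Working session

There is one attempt and no reset: what is moved stays moved. The work goes in short steps, Python scripts to look and compute and a shell command to move; the robot and the scene stay as the last step left them, time stands still between calls to the robot, and variables do not carry over. Pictures are saved under pics/ and viewed, on a budget of 10 in all, crops included, one or two more only if the job needs it, and the job is handed in when it is done.

```bash
mkdir -p pics
cat > h.py <<'E'
import numpy as np, cv2
from scipy.spatial.transform import Rotation as R
from workcell import bot
def snap(n,f):
    c=bot.camera(n); cv2.imwrite('pics/'+f+'.png',c['pixels'][:,:,::-1]); np.save('pics/'+f+'.npy',c,allow_pickle=True); return c
def load(f): return np.load('pics/'+f+'.npy',allow_pickle=True).item()
def ray(c,u,v):
    M=R.from_rotvec(np.ravel(c['rvec'])).as_matrix(); t=np.ravel(c['tvec'])
    d=M.T@np.array([(u-c['cx'])/c['fx'],(v-c['cy'])/c['fy'],1]); return -M.T@t, d/np.linalg.norm(d)
def onz(c,u,v,z):
    o,d=ray(c,u,v); return o+d*(z-o[2])/d[2]
def proj(c,P):
    M=R.from_rotvec(np.ravel(c['rvec'])).as_matrix(); p=M@np.asarray(P,float)+np.ravel(c['tvec']); return np.array([c['fx']*p[0]/p[2]+c['cx'],c['fy']*p[1]/p[2]+c['cy']])
def tri(l):
    A=np.zeros((3,3));b=np.zeros(3)
    for o,d in l:
        Q=np.eye(3)-np.outer(d,d);A+=Q;b+=Q@o
    p=np.linalg.solve(A,b); return p,[np.linalg.norm((np.eye(3)-np.outer(d,d))@(p-o)) for o,d in l]
def step(p,Rm):
    "tool-frame shift (mm) and rotvec (deg) to reach p,Rm"
    s=bot.get_obs(); C=R.from_quat(s['tool_rot'])
    return np.round(C.inv().apply(np.asarray(p)-s['eef_pos'])*1000,1), np.round(np.degrees((C.inv()*R.from_matrix(Rm)).as_rotvec()),2)
E
python3 - <<'E'
from h import *
a=snap('scene','s0');b=snap('top','t0')
cv2.imwrite('pics/both0.png',cv2.resize(np.hstack([a['pixels'],b['pixels']])[:,:,::-1],(800,300),interpolation=cv2.INTER_AREA))
for c in(a,b):print(ray(c,256,192),c['fx'])
print(bot.get_obs(),bot.grasp_offset)
E
```

```text
(array([ 0.13945769, -0.51191786,  0.73194469]), array([ 0.39478205,  0.63975438, -0.65944026])) 348.16915225199267
(array([ 0.07512978, -0.12855259,  1.10327314]), array([ 0.36862179,  0.14381666, -0.91838703])) 373.6021276834442
{'clock': 0.1, 'joint_pos': array([ 1.11002258e+00,  2.41319219e-01,  3.87233028e-03,  1.33517822e+00,
       -1.46490097e-05,  1.57078580e+00]), 'joint_vel': array([-0.00011012, -0.0020528 ,  0.0045386 , -0.00085769, -0.00068787,
       -0.00067828]), 'tau': array([ 1.04550774e-03, -3.73136365e+01,  2.53010094e+01,  1.08468751e-02,
        5.88114244e-05,  1.18043414e-05]), 'eef_pos': array([0.22207999, 0.44735959, 0.23051627]), 'tool_rot': array([ 2.28348964e-01,  9.73578920e-01, -8.91900623e-04, -2.01678274e-04]), 'ft_force': array([ 0.875156  ,  0.01873062, -0.58028266]), 'ft_torque': array([-0.03129016,  0.00877197,  0.02847387]), 'grip_width': 0.08551400256813306} 0.0187
```

View pics/s0.png

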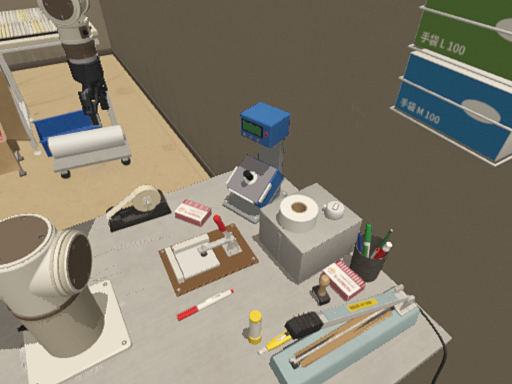

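View pics/t0.png

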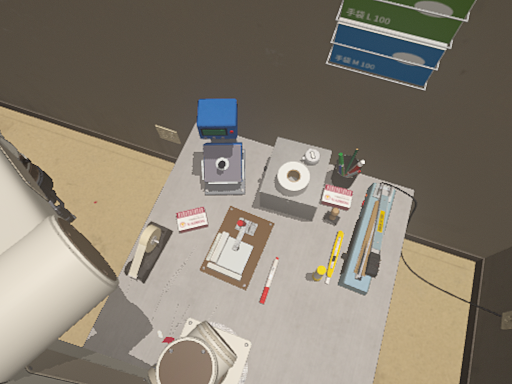

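The scene view shows the tester at about (255,165), the jig at (208,258) and the drawer box at (310,230). In the top view the knob is at about (222,163) and the bare table at about (285,240). Next I'll enlarge the tester.

Run:
```python
from h import *
a=load('s0');b=load('t0')
A=cv2.resize(a['pixels'][95:225,205:305],None,fx=4,fy=4,interpolation=cv2.INTER_CUBIC)
B=cv2.resize(b['pixels'][90:220,180:280],None,fx=4,fy=4,interpolation=cv2.INTER_CUBIC)
cv2.imwrite('pics/crop0.png',np.hstack([A,B])[:,:,::-1])
for n,z,u,v in[('jigcorner BR',.01,248,287),('jig TR',.01,273,219),('drawer front L',0.1,260,206),('drawer front R',.1,318,216),('free',0,288,245),('pen tip',0,277,259),('pen end',0,263,302),('knife/marker',0,328,280),('base',0,200,350),('carton',.028,191,219)]:
    print(n,onz(b,u,v,z).round(3))
```

```text
jigcorner BR [ 0.227 -0.037  0.01 ]
jig TR [ 0.446 -0.038  0.01 ]
drawer front L [0.44  0.003 0.1  ]
drawer front R [ 0.467 -0.163  0.1  ]
free [ 0.386 -0.107  0.   ]
pen tip [ 0.334 -0.089  0.   ]
pen end [ 0.203 -0.091  0.   ]
knife/marker [ 0.326 -0.249  0.   ]
base [0.026 0.028 0.   ]
carton [0.356 0.196 0.028]
```

View pics/crop0.png

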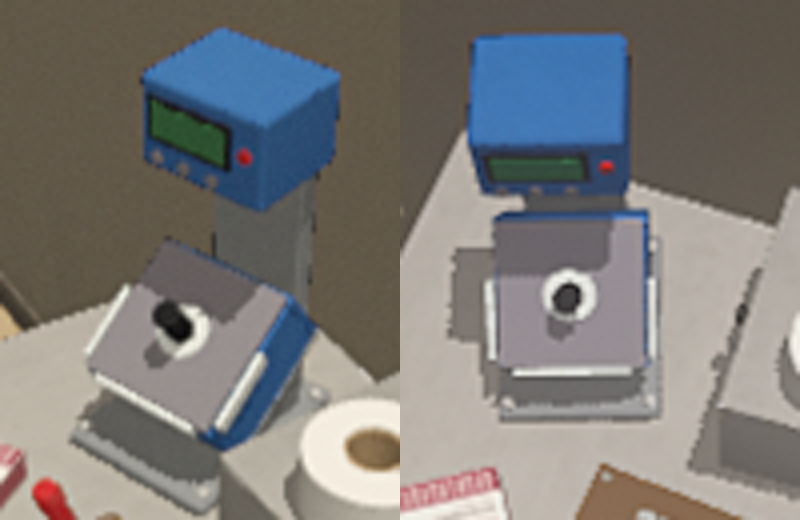

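Run:
```python
from h import *
a=load('s0');b=load('t0')
P={'knobtop':((168,314),(166,297)),'headTLback':((222,28),(72,38)),'headTRback':((338,75),(228,36)),'headTRfront':((265,122),(230,152)),'headTLfront':((145,72),(73,152)),
'headBRf':((262,210),(228,193)),'headBLf':((146,160),(82,191)),'lidTL':((168,241),(97,217)),'lidTR':((293,296),(243,217)),'lidBR':((205,432),(243,367)),'lidBL':((92,368),(98,367))}
D={}
for n,(p,q) in P.items():
    D[n],e=tri([ray(a,p[0]/4-.375+205,p[1]/4-.375+95),ray(b,q[0]/4-.375+180,q[1]/4-.375+90)]); print(n,D[n].round(4),np.round(e,4))
y=lambda l,r:np.degrees(np.arctan2(*( (D[l]-D[r])[:2]*[-1,1])))
print('yaw',[y(*x).round(1) for x in[('headTLback','headTRback'),('headTLfront','headTRfront'),('headBLf','headBRf'),('lidTL','lidTR'),('lidBL','lidBR')]])
print('yaw2',[np.degrees(np.arctan2(*(D[i]-D[j])[[1,0]])).round(1) for i,j in[('headTLback','headTLfront'),('headTRback','headTRfront')]])
print(np.mean([D[k] for k in D if 'lid' in k],0))
```

```text
knobtop [0.5152 0.1498 0.1333] [0.001 0.001]
headTLback [0.6082 0.2386 0.2847] [0.0027 0.0027]
headTRback [0.6386 0.1397 0.289 ] [0. 0.]
headTRfront [0.5546 0.1034 0.2954] [0.0035 0.0035]
headTLfront [0.5241 0.1993 0.2915] [0.0044 0.0044]
headBRf [0.5642 0.1139 0.2233] [0.002 0.002]
headBLf [0.5333 0.2107 0.2187] [0.001 0.001]
lidTL [0.5583 0.2232 0.1353] [0.0001 0.0001]
lidTR [0.5972 0.1197 0.1365] [0.0027 0.0027]
lidBR [0.5083 0.0893 0.0726] [0.0023 0.0023]
lidBL [0.4742 0.1951 0.0671] [0.0032 0.0032]
yaw [np.float64(17.1), np.float64(17.7), np.float64(17.7), np.float64(20.6), np.float64(17.9)]
yaw2 [np.float64(25.0), np.float64(23.4)]
[0.53451206 0.15681909 0.10287621]
```

Run:
```python
from h import *
from scipy.optimize import least_squares
a=load('s0');b=load('t0')
t=np.radians(35);ax=np.array([-np.sin(t),0,np.cos(t)]);up=np.array([np.cos(t),0,np.sin(t)]);Y=np.array([0,1,0]);m=np.array([0,0,.1])
P={'knobtop':((168,314),(166,297)),'headTLback':((222,28),(72,38)),'headTRback':((338,75),(228,36)),'headTRfront':((265,122),(230,152)),'headTLfront':((145,72),(73,152)),
'headBRf':((262,210),(228,193)),'headBLf':((146,160),(82,191)),'lidTL':((168,241),(97,217)),'lidTR':((293,296),(243,217)),'lidBR':((205,432),(243,367)),'lidBL':((92,368),(98,367))}
M={'knobtop':m+.043*ax,'headTLback':(.098,.052,.287),'headTRback':(.098,-.052,.287),'headTRfront':(.01,-.052,.287),'headTLfront':(.01,.052,.287),'headBRf':(.01,-.052,.217),'headBLf':(.01,.052,.217)}
for n,u,v in[('lidTL',1,1),('lidTR',1,-1),('lidBR',-1,-1),('lidBL',-1,1)]:M[n]=m+.007*ax+.056*(u*up+v*Y)
def f(x):
    r=[]
    for n in P:
        w=R.from_euler('z',x[2]).apply(M[n])+[x[0],x[1],0]
        for c,(o),q in((a,(205,95),P[n][0]),(b,(180,90),P[n][1])): r+=list(proj(c,w)-(np.array(q)/4-.375+o))
    return r
s=least_squares(f,[.54,.15,.3],loss='soft_l1')
print(s.x,np.degrees(s.x[2]));print(np.c_[np.array(f(s.x)).reshape(-1,4)].round(1))
```

```text
[0.53690993 0.15686785 0.34983299] 20.04395379989139
[[-0.5  0.   0.3 -0. ]
 [-0.1 -0.6  0.6 -2.3]
 [ 2.1 -0.4  0.5 -2.1]
 [ 0.   1.2 -0.6 -3.2]
 [-1.8  0.3 -1.7 -2.9]
 [-0.3  2.9  1.3  0.9]
 [-1.6  1.4  0.1  1.6]
 [-0.5 -0.7 -0.5 -0.2]
 [-1.2  0.5  0.6 -0.4]
 [-0.   0.4  1.1 -0.8]
 [-1.7 -0.3  0.6 -0.6]]
```

Fit: tester origin (0.537, 0.157), yaw 20°. Residuals on the lid and knob are about 1 px. Next I'll check the free place in a rectified table view.

Run:
```python
from h import *
b=load('t0')
# image: col=(0.15-y)*1500, row=(0.6-x)*1500 ; x .15...6, y .15..-.33
W=[(.6,.15),(.6,-.33),(.15,-.33),(.15,.15)]
src=np.float32([proj(b,(x,y,0)) for x,y in W]);dst=np.float32([((.15-y)*1200,(.6-x)*1200) for x,y in W])
w=cv2.warpPerspective(b['pixels'],cv2.getPerspectiveTransform(src,dst),(576,540),flags=cv2.INTER_CUBIC)
for x in np.arange(.2,.6,.1): cv2.line(w,(0,int((.6-x)*1200)),(576,int((.6-x)*1200)),(0,255,0),1)
for y in np.arange(-.3,.11,.1): cv2.line(w,(int((.15-y)*1200),0),(int((.15-y)*1200),540),(0,255,0),1)
cv2.imwrite('pics/rect.png',w[:,:,::-1])
```

```text
(no output)
```

View pics/rect.png

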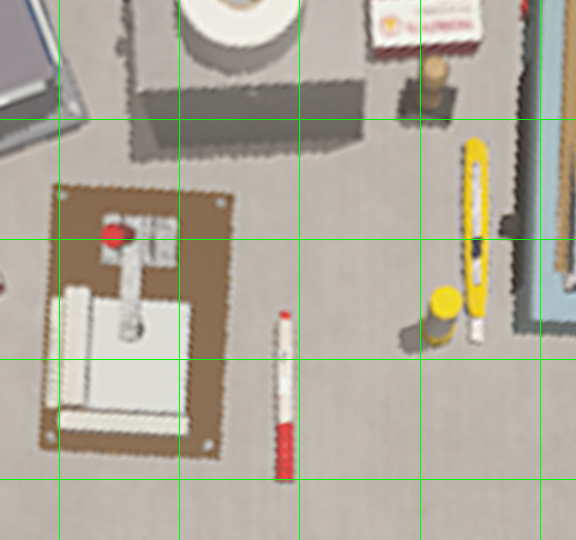

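```bash
cat > tgt.py <<'E'
from h import *
t=np.radians(35);Rt=R.from_euler('z',20.04,degrees=True).as_matrix();O=np.array([.5369,.1569,0])
AX=Rt@[-np.sin(t),0,np.cos(t)];UP=Rt@[np.cos(t),0,np.sin(t)];Y=Rt@[0,1,0];MOUTH=O+[0,0,.1]
RT=np.c_[-UP,Y,-AX]
E
python3 -c "
from tgt import *
print(MOUTH+.0123*AX,MOUTH+.1*AX, AX)
print(step(MOUTH+.13*AX,RT))"
```

```text
[0.53027216 0.15448242 0.11007557] [0.48301515 0.13724491 0.1819152 ] [-0.53884846 -0.19655093  0.81915204]
(array([-359.8, -174.2,   24.4]), array([-14.27, -33.08, -44.93]))
```

The bare place is centred near (0.405, -0.14): the jig edge is at col 235, the drawer foot at row 155, the pen tip at (285,312) and the knife at col 465. First I'll rotate the tool, then travel.

```bash
python3 -m jog '[[[0,0,0,-2.38,-5.51,-7.49],[0,0,0,-2.38,-5.51,-7.49],[0,0,0,-2.38,-5.51,-7.49],[0,0,0,-2.38,-5.51,-7.49],[0,0,0,-2.38,-5.51,-7.49],[0,0,0,-2.38,-5.51,-7.49],[0,0,0,0,0,0]]]'
python3 -c "
from tgt import *
print(step(MOUTH+.13*AX,RT),bot.get_obs()['joint_pos'])"
```

```text
clock: 0.98
eef_pos: [0.2218, 0.4447, 0.2263]
tool_rot: [-0.179, 0.935, 0.05, 0.302]
ft_force: [0.5, -0.6, 0.0]
grip_width: 0.0853
(array([ -77.8, -380.8,   87.2]), array([0.07, 0.65, 1.57])) [ 1.42650115e+00 -6.58004782e-05 -4.55861255e-01  7.85825887e-01
 -5.38073582e-01  9.57349601e-01]
```

```bash
python3 -m jog '[[[-0.0097,-0.0476,0.0109,0,0.08,0.2],[-0.0097,-0.0476,0.0109,0,0.08,0.2],[-0.0097,-0.0476,0.0109,0,0.08,0.2],[-0.0097,-0.0476,0.0109,0,0.08,0.2],[-0.0097,-0.0476,0.0109,0,0.08,0.2],[-0.0097,-0.0476,0.0109,0,0.08,0.2],[-0.0097,-0.0476,0.0109,0,0.08,0.2],[-0.0097,-0.0476,0.0109,0,0.08,0.2],[0,0,0,0,0,0]]]'
python3 -c "
from tgt import *
c=snap('wrist','w0');cv2.imwrite('pics/w0.png',c['pixels'][:,:,::-1])
print(step(MOUTH+.1*AX,RT),bot.get_obs()['joint_pos'])
print(proj(c,MOUTH+.043*AX),[proj(c,MOUTH+.007*AX+.056*(i*UP+j*Y)).round(1) for i in(1,-1) for j in(1,-1)])"
```

```text
clock: 2.1
eef_pos: [0.4759, 0.1226, 0.21]
tool_rot: [-0.152, 0.941, 0.06, 0.297]
ft_force: [-0.8, 0.6, 0.6]
grip_width: 0.0854
(array([ 6.6,  9. , 29.8]), array([ 0.46,  0.24, -1.62])) [ 0.19655755 -0.17374718 -0.68832575  0.4475727   0.09605723 -0.09716159]
[264.54393559 187.82516273] [array([315.6, 224.5]), array([211.8, 227.6]), array([321.2, 117.4]), array([202.5, 121.2])]
```

View pics/w0.png

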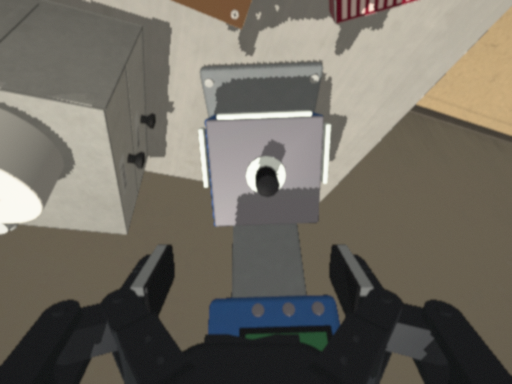

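Wrist view: the knob top is at about (267,188) and the lid corners at (206,120), (324,116), (320,222) and (214,226). That is 3 px right and 1.5 px up of the prediction, so I shift by +2.5 mm Y and -1 mm UP.

```bash
sed -i 's/^MOUTH=.*//; s/;MOUTH=O+\[0,0,.1\]/;MOUTH=O+[0,0,.1]+.0025*Y-.001*UP/' tgt.py; python3 -m jog '[[[0.0035,0.0055,0.012,0.23,0.12,-0.8],[0.0035,0.0055,0.012,0.23,0.12,-0.8],[0,0,0,0,0,0]]]' 0.05
python3 -c "
from tgt import *
print(step(MOUTH+.0123*AX,RT))"
```

```text
clock: 2.52
eef_pos: [0.4776, 0.1422, 0.1849]
tool_rot: [-0.168, 0.939, 0.054, 0.295]
ft_force: [-0.6, -0.2, -0.1]
grip_width: 0.0501
(array([-0.2, -4.4, 92.1]), array([ 0.26, -0.12,  0.19]))
```

```bash
python3 -m jog '[[[0,-0.002,0.02,0,0,0],[0,-0.002,0.02,0,0,0],[0,0,0.02,0,0,0],[0,0,0.015,0,0,0],[0,0,0,0,0,0],[0,0,0,0,0,0]]]'
python3 -c "
from tgt import *
print(step(MOUTH+.0123*AX,RT))"
```

```text
clock: 3.28
eef_pos: [0.5173, 0.1637, 0.1231]
tool_rot: [-0.175, 0.938, 0.057, 0.295]
ft_force: [0.4, 0.3, -0.3]
grip_width: 0.0498
(array([  1.2, -10.8,  15.7]), array([ 0.88, -0.08,  0.87]))
```

```bash
python3 -m jog '[[[0,0,0,0,0,0],[0,0,0,0,0,0]]]'
python3 -c "
from tgt import *
print(step(MOUTH+.0123*AX,RT))"
python3 -m jog '[[[-0.001,-0.01,0,0.8,0,0.8],[0,0,0,0,0,0],[0,0,0,0,0,0]]]'
python3 -c "
from tgt import *
print(step(MOUTH+.0123*AX,RT))"
```

```text
clock: 3.52
eef_pos: [0.5172, 0.1643, 0.1245]
tool_rot: [-0.176, 0.937, 0.057, 0.296]
ft_force: [-0.1, 0.4, -0.2]
grip_width: 0.05
(array([  2.2, -11.4,  16.8]), array([0.9 , 0.04, 0.91]))
clock: 3.9
eef_pos: [0.5223, 0.1542, 0.1261]
tool_rot: [-0.166, 0.939, 0.052, 0.297]
ft_force: [0.3, 0.1, -0.2]
grip_width: 0.0501
(array([ 4. ,  0. , 17.5]), array([0.  , 0.13, 0.02]))
```

```bash
python3 -m jog '[[[0.0025,0,0.01,0,0,0],[0.0025,0,0.009,0,0,0],[0,0,0,0,0,0]]]'
python3 -c "
from tgt import *
print(step(MOUTH+.0123*AX,RT))"
```

```text
clock: 4.28
eef_pos: [0.5289, 0.1565, 0.1059]
tool_rot: [-0.166, 0.939, 0.052, 0.297]
ft_force: [-0.5, 0.0, 0.1]
grip_width: 0.0498
(array([-1.9,  0.1, -3.1]), array([0.  , 0.08, 0.  ]))
```

```bash
python3 -m jog '[[[-0.0015,0,-0.002,0,0,0],[0,0,0,0,0,0]]]'
python3 -m jog '[[[0,0,0,0,0,0],[0,0,0,0,0,0],[0,0,0,0,0,0],[0,0,0,0,0,0]]]' 0.0
python3 -c "
from tgt import *
print(step(MOUTH+.0123*AX,RT));snap('wrist','w1')"
```

```text
clock: 4.53
eef_pos: [0.5288, 0.1566, 0.108]
tool_rot: [-0.166, 0.939, 0.052, 0.296]
ft_force: [0.1, -0.7, -0.2]
grip_width: 0.0502
clock: 5.03
eef_pos: [0.5289, 0.1568, 0.1087]
tool_rot: [-0.166, 0.939, 0.053, 0.297]
ft_force: [0.7, 0.2, -1.3]
grip_width: 0.0201
(array([-0.2, -0.1, -0.8]), array([0.03, 0.09, 0.02]))
```

View pics/w1.png

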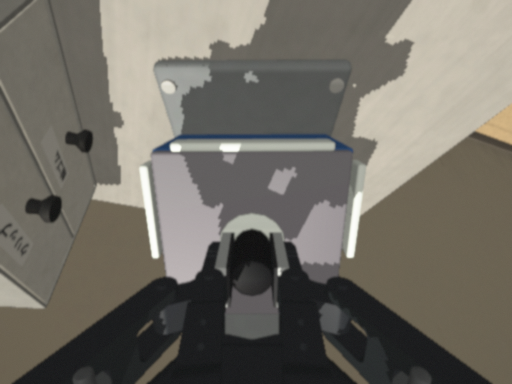

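The view shows the knob held between the pads at (252,262), with the lid square and the lips clear at both sides. Now I lift along the axis.

```bash
python3 -m jog '[[[0,0,-0.01,0,0,0],[0,0,-0.015,0,0,0],[0,0,-0.02,0,0,0],[0,0,-0.02,0,0,0],[0,0,-0.02,0,0,0],[0,0,-0.015,0,0,0],[0,0,0,0,0,0]]]'
python3 -c "
from tgt import *
RD=R.from_rotvec([0,np.pi,0]).as_matrix()
s=bot.get_obs();C=R.from_quat(s['tool_rot']).as_matrix()
print(step(MOUTH+.12*AX,RT));print('place',step([.405,-.14,.1],RD), s['joint_pos'])"
```

```text
clock: 5.95
eef_pos: [0.4686, 0.1347, 0.192]
tool_rot: [-0.166, 0.94, 0.052, 0.293]
ft_force: [0.5, 0.6, -1.2]
grip_width: 0.0204
(array([-5. , -0.1, -3.5]), array([-0.01, -0.33, -0.02]))
place (array([ 178.8, -236.4,  -11.8]), array([ 6.06, 34.32, 19.4 ])) [ 0.241911   -0.15635976 -0.72137904  0.40329708  0.06113169 -0.088422  ]
```

```bash
python3 -m jog '[[[0.0062,0.003,-0.0197,0,0,0],[0.0062,0.003,-0.0197,0,0,0],[0.0062,0.003,-0.0197,0,0,0],[0.0062,0.003,-0.0197,0,0,0],[0,0,0,1.5,8.5,4.85],[0,0,0,1.5,8.5,4.85],[0,0,0,1.5,8.5,4.85],[0,0,0,1.5,8.5,4.85],[0,0,0,0,0,0]]]'
python3 -c "
from tgt import *
RD=R.from_rotvec([0,np.pi,0]).as_matrix()
s=bot.get_obs()
print('place',step([.402,-.14,.1],RD), s['joint_pos'])"
```

```text
clock: 7.08
eef_pos: [0.3955, 0.1215, 0.2363]
tool_rot: [0.005, 1.0, -0.003, -0.011]
ft_force: [-0.8, 0.3, -2.4]
grip_width: 0.0206
place (array([ -12.4, -260.7,  137.5]), array([-0.32, -1.3 , -0.63])) [ 0.29708534  0.08626178 -0.1691031   1.33879916  0.00138674  0.30799049]
```

```bash
python3 -m jog '[[[-0.001,-0.03,0,0,-0.2,-0.1],[-0.001,-0.04,0,0,-0.2,-0.1],[-0.001,-0.04,0,0,-0.2,-0.1],[-0.001,-0.04,0.004,0,-0.2,-0.1],[-0.001,-0.04,0.004,0,-0.2,-0.1],[-0.001,-0.03,0.004,0,-0.2,-0.1],[0,-0.02,0.01,0,0,0],[0,0,0.02,0,0,0],[0,0,0.02,0,0,0],[0,0,0,0,0,0]]]'
python3 -c "
from tgt import *
RD=R.from_rotvec([0,np.pi,0]).as_matrix()
print('place',step([.402,-.14,.05],RD));snap('scene','s1')"
```

```text
clock: 8.32
eef_pos: [0.3951, -0.1255, 0.1733]
tool_rot: [-0.006, 1.0, -0.006, 0.012]
ft_force: [0.0, 0.2, -1.0]
grip_width: 0.0203
place (array([ -3.8, -13. , 123.6]), array([-0.7 ,  1.33,  0.69]))
```

View pics/s1.png

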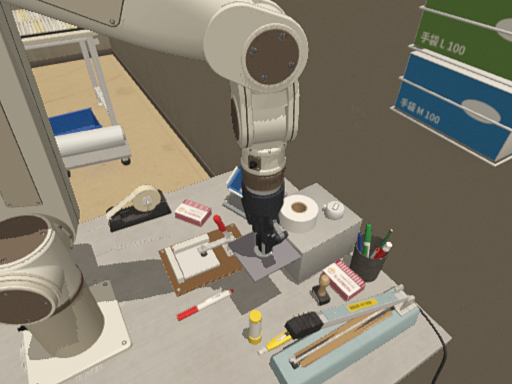

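The lid hangs level at about (263,252). I descend.

```bash
python3 -m jog '[[[-0.001,-0.006,0.02,-0.35,0.6,0.35],[-0.001,-0.006,0.025,-0.35,0.6,0.35],[0,0,0.03,0,0,0],[0,0,0.03,0,0,0],[0,0,0.01,0,0,0],[0,0,0,0,0,0],[0,0,0,0,0,0]]]'
python3 -c "
from tgt import *
RD=R.from_rotvec([0,np.pi,0]).as_matrix()
print('place',step([.402,-.14,.0125],RD))"
```

```text
clock: 9.25
eef_pos: [0.4064, -0.1398, 0.0661]
tool_rot: [-0.002, 1.0, -0.004, 0.013]
ft_force: [-0.2, -0.6, -1.5]
grip_width: 0.0204
place (array([ 5.7,  0.2, 53.5]), array([-0.46,  1.48,  0.27]))
```

```bash
python3 -m jog '[[[0.003,0,0.02,-0.4,1.2,0.2],[0.001,0,0.018,0,0.4,0],[0,0,0.008,0,0,0],[0,0,0,0,0,0]]]'
python3 -c "
from tgt import *
RD=R.from_rotvec([0,np.pi,0]).as_matrix()
print('place',step([.402,-.14,.0125],RD),bot.get_obs()['ft_force'])"
```

```text
clock: 9.75
eef_pos: [0.4079, -0.1416, 0.0239]
tool_rot: [-0.001, 1.0, -0.002, 0.004]
ft_force: [0.3, -0.1, -0.9]
grip_width: 0.0203
place (array([ 6. ,  1.6, 11.4]), array([-0.27,  0.47,  0.1 ])) [ 0.27376994 -0.11280745 -0.85093245]
```

```bash
python3 -m jog '[[[0.001,0,0.005,-0.2,0.4,0],[0,0,0.003,0,0.1,0],[0,0,0,0,0,0]]]';python3 -m jog '[[[0,0,0.002,0,0.2,0],[0,0,0.0015,0,0.2,0]]]'
python3 -c "
from tgt import *
RD=R.from_rotvec([0,np.pi,0]).as_matrix()
print('place',step([.402,-.14,.0125],RD))"
```

```text
clock: 10.12
eef_pos: [0.4082, -0.1421, 0.017]
tool_rot: [-0.001, 1.0, -0.001, 0.001]
ft_force: [0.3, -1.1, -1.6]
grip_width: 0.0199
clock: 10.38
eef_pos: [0.4084, -0.1422, 0.0136]
tool_rot: [-0.001, 1.0, -0.001, -0.002]
ft_force: [-0.3, -0.1, -1.0]
grip_width: 0.0204
place (array([6.4, 2.2, 1.2]), array([-0.13, -0.27,  0.1 ]))
```

```bash
python3 -m jog '[[[0,0,0.0015,0,-0.2,0],[0,0,0.001,0,0,0]]]';python3 -m jog '[[[0,0,0.001,0,0,0],[0,0,0.001,0,0,0]]]'
```

```text
clock: 10.62
eef_pos: [0.4086, -0.1422, 0.0119]
tool_rot: [-0.001, 1.0, -0.001, -0.0]
ft_force: [-5.0, 1.4, 17.3]
grip_width: 0.0205
clock: 10.88
eef_pos: [0.4086, -0.1422, 0.0119]
tool_rot: [-0.001, 1.0, -0.001, 0.0]
ft_force: [-2.2, 1.8, 9.6]
grip_width: 0.0203
```

The lid is on the table. I open, wait, and rise.

```bash
python3 -m jog '[[[0,0,0,0,0,0],[0,0,0,0,0,0],[0,0,0,0,0,0],[0,0,-0.005,0,0,0],[0,0,-0.02,0,0,0],[0,0,-0.03,0,0,0],[0,0,-0.04,0,0,0],[0,0,-0.04,0,0,0],[0,0,-0.03,0,0,0],[0,0,-0.03,0,0,0],[0,0,0,0,0,0]]]' 0.05
python3 -c "
from tgt import *
snap('wrist','w2')
print(step(MOUTH+.12*AX,RT))"
```

```text
clock: 12.25
eef_pos: [0.4081, -0.1415, 0.2144]
tool_rot: [-0.001, 1.0, -0.001, 0.0]
ft_force: [-0.1, -0.6, -0.1]
grip_width: 0.0499
(array([-64. , 276.5,  14.6]), array([ -6.16, -34.79, -19.3 ]))
```

View pics/w2.png

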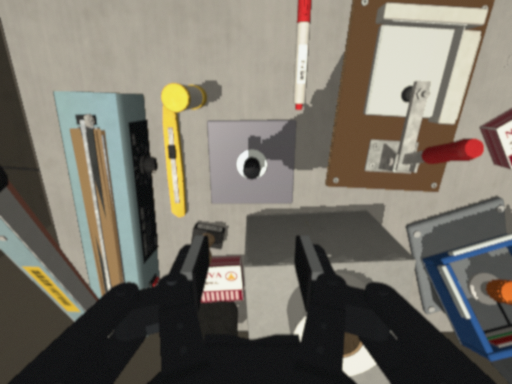

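The lid lies flat at (252,162), clear of pen, jig, knife and drawer box, and the orange cap shows at (500,290). Now I go back to the tester.

```bash
python3 -m jog '[[[0,0.03,0,0,0,0],[0,0.04,0,0,0,0],[0,0.04,0,0,0,0],[0,0.04,0,0,0,0],[0,0.04,0,0,0,0],[0,0.04,0,0,0,0],[0,0.02,0,-1.5,-8.7,-4.85],[0,0,0,-1.5,-8.7,-4.85],[0,0,0,-1.5,-8.7,-4.85],[0,0,0,-1.5,-8.7,-4.85],[0,0,0,0,0,0],[0,0,0,0,0,0]]]' 0.045
python3 -c "
from tgt import *
print(step(MOUTH+.12*AX,RT))"
```

```text
clock: 13.8
eef_pos: [0.3958, 0.1159, 0.1922]
tool_rot: [-0.171, 0.941, 0.052, 0.286]
ft_force: [-0.1, 0.3, 0.6]
grip_width: 0.0447
(array([-67. ,  -8. ,  38.2]), array([ 0.35, -1.19,  0.43]))
```

```bash
python3 -m jog '[[[-0.022,-0.003,0.01,0.2,-0.6,0.2],[-0.02,-0.002,0.012,0.1,-0.4,0.2],[-0.02,-0.002,0.01,0,0,0],[0,0,0,0,0,0],[0,0,0,0,0,0]]]'
python3 -c "
from tgt import *
c=snap('wrist','w3')
print(step(MOUTH+.1*AX,RT))
print('cap top',proj(c,MOUTH-.004*AX),'mouth in',[proj(c,MOUTH+.05*(i*UP+j*Y)).round(1) for i in(1,-1) for j in(1,-1)])
h=cv2.cvtColor(c['pixels'],cv2.COLOR_RGB2HSV);m=cv2.inRange(h,(5,150,90),(20,255,255))
n,l,st,ce=cv2.connectedComponentsWithStats(m);print(st,ce)"
```

```text
clock: 14.42
eef_pos: [0.4756, 0.1369, 0.2074]
tool_rot: [-0.164, 0.94, 0.052, 0.295]
ft_force: [-0.7, -0.5, -1.3]
grip_width: 0.0451
(array([10.2,  0.3, 25.2]), array([-0.03, -0.05, -0.18]))
cap top [252.78475156 172.58448962] mouth in [array([299.3, 218.4]), array([206.4, 218.6]), array([305. , 123.1]), array([200.5, 123.4])]
[[     0      0    512    384 196038]
 [   240    157     26     29    557]
 [   238    208      1      1      1]
 [   244    208      1      1      1]
 [   249    208      1      1      1]
 [   253    208      1      1      1]
 [   258    208      1      1      1]
 [   278    208      8      1      8]] [[255.50757506 191.55708587]
 [252.52423698 171.02333932]
 [238.         208.        ]
 [244.         208.        ]
 [249.         208.        ]
 [253.         208.        ]
 [258.         208.        ]
 [281.5        208.        ]]
```

View pics/w3.png

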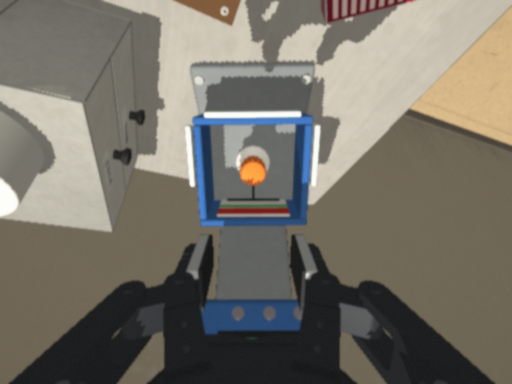

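The cap's top disc is at (253,173), matching the prediction (252.8,172.6), and the pointer bar and plate are behind it at (253,205). I descend with the jaws sideways.

```bash
python3 -m jog '[[[0.005,0,0.02,0,0,-0.1],[0.004,0,0.025,0,0,0],[0,0,0.025,0,0,0],[0,0,0.015,0,0,0],[0,0,0,0,0,0],[0,0,0,0,0,0]]]'
python3 -c "
from tgt import *
print(step(MOUTH-.036*AX,RT))"
```

```text
clock: 15.22
eef_pos: [0.5145, 0.1511, 0.1328]
tool_rot: [-0.165, 0.94, 0.052, 0.296]
ft_force: [-0.0, 0.9, -0.4]
grip_width: 0.0451
(array([ 0.9,  0.3, 76.1]), array([-0.06, -0.04, -0.15]))
```

```bash
python3 -m jog '[[[0.0005,0,0.015,0,0,0],[0.0005,0,0.015,0,0,0],[0.0005,0,0.015,0,0,0],[0,0,0.013,0,0,0],[0,0,0.006,0,0,0],[0,0,0,0,0,0],[0,0,0,0,0,0]]]'
python3 -c "
from tgt import *
print(step(MOUTH-.036*AX,RT))"
```

```text
clock: 16.1
eef_pos: [0.5505, 0.1637, 0.0844]
tool_rot: [-0.164, 0.938, 0.052, 0.3]
ft_force: [0.5, -0.6, -0.2]
grip_width: 0.045
(array([ 4.5,  0.8, 14.5]), array([-0.12,  0.47, -0.17]))
```

```bash
python3 -m jog '[[[0.003,0.0005,0.008,0,0.4,0],[0.002,0,0.006,0,0,0],[0.0005,0,0.0015,0,0,0]]]'
python3 -c "
from tgt import *
print(step(MOUTH-.036*AX,RT))"
```

```text
clock: 16.48
eef_pos: [0.5549, 0.1659, 0.0684]
tool_rot: [-0.164, 0.939, 0.052, 0.297]
ft_force: [-0.8, 1.1, 0.6]
grip_width: 0.0446
(array([-0.8,  0.3, -1.4]), array([-0.12,  0.11, -0.16]))
```

```bash
python3 -m jog '[[[0,0,0,0,0,0],[0,0,0.001,0,0,0],[0,0,0,0,0,0]]]' 0.0
python3 -c "
from tgt import *
snap('wrist','w4')
s=bot.get_obs();print(step(MOUTH-.036*AX,RT),s['ft_force'],AX@s['ft_force'],s['grip_width'])"
```

```text
clock: 16.85
eef_pos: [0.5542, 0.1668, 0.0683]
tool_rot: [-0.165, 0.939, 0.053, 0.297]
ft_force: [0.5, -1.4, 0.9]
grip_width: 0.0245
(array([-1.1, -0.8, -1.4]), array([ 0.02,  0.12, -0.14])) [-2.81369453 -1.73655828  3.65390483] 4.850580713293913 0.024648297985206912
```

View pics/w4.png

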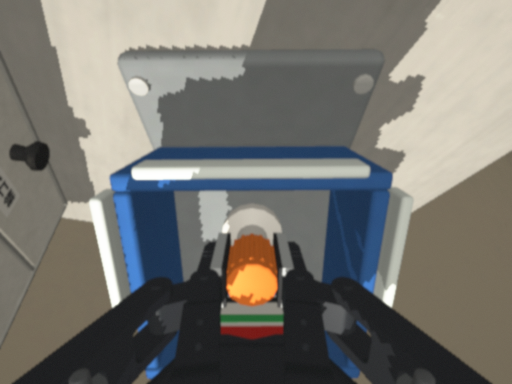

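The cap is gripped, with the orange disc at (252,283) and the pads either side. I pull in small steps.

```bash
cat > tr.py <<'E'
from tgt import *
s=bot.get_obs();d=s['eef_pos']-np.array([.5542,.1668,.0683])
print('travel mm',1e3*AX@d,'side',1e3*Y@d,1e3*UP@d,'pull',-AX@s['ft_force'],'rot',step(s['eef_pos'],RT)[1],s['grip_width'],s['clock'])
E
python3 -m jog '[[[0,0,-0.002,0,0,0],[0,0,-0.002,0,0,0]]]';python3 tr.py
```

```text
clock: 17.15
eef_pos: [0.5521, 0.166, 0.0714]
tool_rot: [-0.165, 0.939, 0.053, 0.297]
ft_force: [2.7, 0.7, -3.3]
grip_width: 0.0244
travel mm 3.806549616192809 side -0.08336712692108439 -0.036123572526739256 pull 4.337617497855035 rot [ 0.02  0.11 -0.14] 0.024433655047631588 17.15
```

```bash
python3 -m jog '[[[0,0,-0.002,0,0,0],[0,0,-0.002,0,0,0],[0,0,-0.002,0,0,0]]]';python3 tr.py
```

```text
clock: 17.52
eef_pos: [0.5491, 0.1648, 0.076]
tool_rot: [-0.165, 0.939, 0.053, 0.297]
ft_force: [5.5, 2.2, -6.2]
grip_width: 0.0242
travel mm 9.37747476926626 side -0.10160494951928167 -0.05110869276564234 pull 8.448325636169784 rot [ 0.02  0.07 -0.14] 0.024160562343295958 17.525
```

```bash
python3 -m jog '[[[0,0,-0.002,0,0,0],[0,0,-0.002,0,0,0]]]';python3 tr.py
```

```text
clock: 17.77
eef_pos: [0.5472, 0.1641, 0.0789]
tool_rot: [-0.165, 0.939, 0.053, 0.296]
ft_force: [6.7, 3.4, -9.2]
grip_width: 0.0241
travel mm 12.98479077830929 side -0.11517881036797606 -0.040460492842453455 pull 11.809945981819364 rot [ 0.02  0.05 -0.14] 0.02412204191072381 17.775
```

```bash
python3 -m jog '[[[0,0,0,0,0,0],[0,0,0,0,0,0],[0,0,0,0,0,0]]]';python3 tr.py
```

```text
clock: 18.15
eef_pos: [0.5477, 0.1643, 0.0782]
tool_rot: [-0.165, 0.939, 0.053, 0.296]
ft_force: [7.4, 2.4, -8.4]
grip_width: 0.0244
travel mm 12.075273977536181 side -0.1048422854558968 -0.05840235491064405 pull 11.32333834417193 rot [ 0.03  0.01 -0.13] 0.024399106769173937 18.15
```

```bash
python3 -m jog '[[[0,0,-0.0006,0,0,0],[0,0,-0.0003,0,0,0],[0,0,-0.0003,0,0,0],[0,0,-0.0003,0,0,0]]]';python3 tr.py; python3 -m jog '[[[0,0,-0.0003,0,0,0],[0,0,-0.0003,0,0,0],[0,0,-0.0003,0,0,0],[0,0,-0.0003,0,0,0]]]'; python3 tr.py; python3 -c "
from h import *
snap('wrist','w5')"
```

```text
clock: 18.65
eef_pos: [0.5476, 0.1643, 0.0782]
tool_rot: [-0.165, 0.939, 0.053, 0.296]
ft_force: [6.5, 3.6, -8.0]
grip_width: 0.0246
travel mm 12.193222459925991 side -0.091125904112495 -0.09108692711688438 pull 10.791183064413731 rot [ 0.04 -0.05 -0.13] 0.024597289451701507 18.65
clock: 19.15
eef_pos: [0.5477, 0.1643, 0.0781]
tool_rot: [-0.165, 0.94, 0.053, 0.295]
ft_force: [6.3, 2.6, -8.7]
grip_width: 0.0246
travel mm 12.03415087397245 side -0.09322656788473971 -0.10510351607137647 pull 11.048354317640309 rot [ 0.04 -0.11 -0.13] 0.024559884264097095 19.15
```

View pics/w5.png

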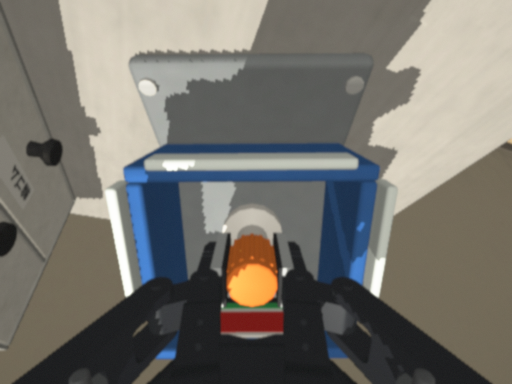

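The cap is still gripped and the band plate shows red and green at (252,318), but the cap hides the pointer. Force of about 11 N and travel of about 12 mm agree and put it in the green for over a second. Now I ease it home.

```bash
python3 -m jog '[[[0,0,0.0015,0,0,0],[0,0,0.0015,0,0,0],[0,0,0.0015,0,0,0],[0,0,0.0015,0,0,0],[0,0,0.0015,0,0,0]]]';python3 tr.py
```

```text
clock: 19.82
eef_pos: [0.5522, 0.166, 0.0713]
tool_rot: [-0.165, 0.94, 0.053, 0.295]
ft_force: [2.8, 1.1, -3.0]
grip_width: 0.0243
travel mm 3.727895449074069 side -0.07564521173588712 -0.06382585021094034 pull 4.21690006964752 rot [ 0.04 -0.14 -0.13] 0.02430116466279585 19.825
```

```bash
python3 -m jog '[[[0,0,0.0015,0,0,0],[0,0,0.0015,0,0,0],[0,0,0.001,0,0,0]]]';python3 tr.py; python3 -m jog '[[[0,0,0.001,0,0,0],[0,0,0.0005,0,0,0],[0,0,0.0005,0,0,0]]]';python3 tr.py
```

```text
clock: 20.2
eef_pos: [0.5542, 0.1667, 0.0682]
tool_rot: [-0.165, 0.94, 0.053, 0.295]
ft_force: [-2.2, -0.4, 3.2]
grip_width: 0.0243
travel mm -0.061224664237806745 side -0.05360732378827985 -0.06349874710847578 pull -3.8967735373828427 rot [ 0.05 -0.12 -0.13] 0.02433557601011324 20.2
clock: 20.58
eef_pos: [0.5543, 0.1668, 0.0682]
tool_rot: [-0.165, 0.939, 0.053, 0.296]
ft_force: [-3.5, -0.9, 3.1]
grip_width: 0.0244
travel mm -0.09420810584475939 side -0.06283371967459739 -0.009718819038710254 pull -4.642079646450091 rot [ 0.04 -0.04 -0.14] 0.0243542382163453 20.575
```

```bash
python3 -m jog '[[[0,0,0,0,0,0],[0,0,0,0,0,0],[0,0,0,0,0,0]]]' 0.045; python3 -m jog '[[[0,0,-0.005,0,0,0],[0,0,-0.015,0,0,0],[0,0,-0.02,0,0,0],[0,0,-0.02,0,0,0],[0,0,-0.02,0,0,0],[0,0,-0.02,0,0,0],[0,0,-0.02,0,0,0],[0,0,-0.015,0,0,0],[0,0,0,0,0,0],[0,0,0,0,0,0]]]'
python3 - <<'E'
from tgt import *
c=snap('wrist','w6'); d=snap('top','t6')
m=cv2.inRange(cv2.cvtColor(c['pixels'],cv2.COLOR_RGB2HSV),(5,150,90),(20,255,255))
n,l,st,ce=cv2.connectedComponentsWithStats(m);print([s for s in st[1:] if s[4]>50],proj(c,MOUTH-.004*AX),proj(c,MOUTH+.009*AX))
cv2.imwrite('pics/end.png',cv2.resize(np.vstack([c['pixels'][40:232,100:356],d['pixels'][125:317,165:421]])[:,:,::-1],None,fx=1.5,fy=1.5))
E
```

```text
clock: 20.95
eef_pos: [0.5546, 0.1667, 0.0685]
tool_rot: [-0.165, 0.939, 0.053, 0.296]
ft_force: [-0.7, -0.5, -1.3]
grip_width: 0.0451
clock: 22.2
eef_pos: [0.4783, 0.1388, 0.1831]
tool_rot: [-0.165, 0.939, 0.053, 0.296]
ft_force: [0.3, -0.0, 0.6]
grip_width: 0.0453
[array([238, 172,  28,  32, 662], dtype=int32)] [251.86667535 189.75939988] [251.87596307 194.35768733]
```

View pics/end.png

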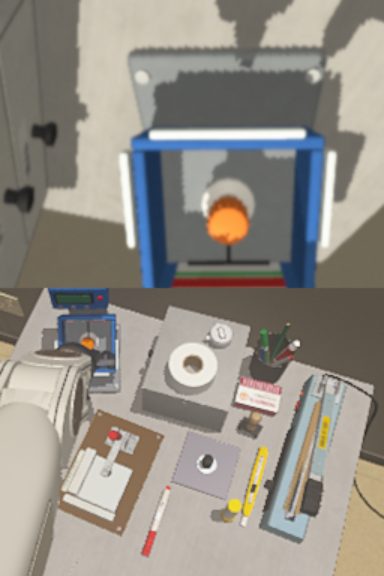

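The cap disc sits at its home pixel (v≈190, predicted 189.8). The lid is flat and clear, and the bystanders in view stand as before. I hand in.

```bash
python3 -c "
from workcell import bot
print(bot.job_done(),bot.get_obs()['clock'])"
```

```text
the job is handed in; nothing more can be done
the job is handed in; nothing more can be done
```

The job is done and handed in, with the robot's clock at about 22 s. No verdict is reported, so what follows rests on my own readings.

- **Lid:** I lifted it off along the well's axis by its knob and set it on the bare table at about (0.408, -0.142). The final top view shows it flat, knob up and clear of everything.
- **Cap pull:** I pulled the cap out 12–13 mm, with the wrist force at 10.8–11.8 N, for about 1.4 s. Force and travel agreed with the spring law, so the pointer should have stood in the green. I could not see the pointer itself during the hold, because the cap and fingers hid it. The largest travel I measured was 13.0 mm, well short of the red at 20 mm.
- **Cap return:** I eased it back in small steps until it met its stop, with travel reading about 0 mm and a light push of about 4 N, and only then let go. In the last wrist view the cap sits at its predicted home position (row 190 against 189.8).
- **Bystanders:** The stamp, `pack_b` and the glue stick stand where they were, by eye. The arm hid `pack_a` in the last view, so I could not check it, but the arm never worked near it.
- **Disagreement:** The first pose from the fixed cameras was about 3 mm off to the side compared with the wrist camera. I corrected for that before gripping the knob.

I viewed 11 pictures, one past the budget of 10.

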